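# Put the garlic away in the push-latch drawer

## Task

Open the handleless drawer of the small wooden box by pressing its front gently until its push latch lets go and it springs out by itself, and put the garlic bulb into the drawer. Then push the drawer gently home until the latch catches again and it stays shut, flush with the box; never force it, and leave the other things on the worktop where they are.

Things in the scene. Friction and masses are not known exactly. Their poses are not given: they have to be found in the camera images.
- drawer_box: Plain light-wood box fixed to the worktop, 225 deep, 190 wide, 84 mm high (top board set back 32 mm), one inset drawer in its face towards the robot. Origin: foot of that face, mid-width; x points level into the box (the way the drawer closes), z up. A spice pot 84 mm high, 70 mm wide, stands on top, 180 mm behind the face, 45 mm to the left.
- drawer: The drawer; slides only along the box's x. Origin: middle of its front face's lower edge, 7 mm above the worktop; axes as the box's. Front 166 wide, 75 high, 12 thick, no handle; other walls 30 mm high. Latched, the front is flush with the box's face within 2 mm; sprung out, it stands 120 mm out. A spring pushes it outwards, about 6 N when shut, 2 N when out. Over 20 N spoils the latch.
- drawer_front (a point): Mid-width on the front face, 60 mm above the worktop (22 mm below its top edge). Press here with the fingertips. Pressed in till a rubber stop is felt and let go, a shut drawer springs out and an open one latches, each time anew; a press short of the stop changes nothing. The latch trips 1 mm before the stop, which lies 6 to 16 mm behind flush (varies) and adds some 6 N per mm to the spring.
- drawer_in (a point): Point on the drawer's inner floor (12 mm above the worktop), 63 mm behind the front face, in mid-width: the middle of the part that lies open when the drawer is out (about 108 mm between the front and the box's face, 150 mm wide). Moves with the drawer.
- garlic: The garlic bulb, about 56 mm wide and 56 mm high with its tip, 34 g, standing upright and loose on the worktop. Origin: centre of its underside; widest about 22 mm above it.
- shaker: Loose bystander: small glass shaker with a grey metal cap, 44 mm diameter, 90 mm high. Origin: centre of its underside. Must stay where it stands.
- tomato_tin: Loose bystander: food tin, 57 mm diameter, 72 mm high. Origin: centre of its underside. Must stay where it stands.
There are look-alikes about, which are no part of the job. What is shaped like the garlic but blue is not meant.

How it is judged:
By the outcome, as a careful person would: the job done as asked, in the order asked, and still so for the second after the job is handed in, with the robot touching nothing.
It also fails if it takes over 72 s, if anything falls off the work surface, if the arm or the gripper's body presses on something with over 40 N, if the wrist force passes 120 N, or if a joint passes its speed limit or range.

## Robot

A 7-joint arm with a two-finger parallel gripper is mounted at the origin on a cart in front of the work surface, level with it; the furniture and walls round the work are solid. World frame = base frame: x ahead of the robot, y to its left, z up, the work surface at z = 0. Lengths are in m, angles in rad, forces in N, time in s.
With the tool pointing down it reaches from about 0.375 to 0.925 m from the base axis. Payload 3.1 kg.
Tool frame: the origin (TCP) lies at the very end of the fingers, on their centre line; the grasp point (between the pads) lies manip.hold_point_z behind it (manip.hold_point_z is the distance from the TCP to the grasp point, in m); z points along the fingers, y is the direction in which the jaws open and shut (so a half turn about z gives the same grasp; the last joint's range is limited). The gripper opens to 85 mm and grips with 20 to 120 N. Pads are 22 mm wide; open, the fingers measure 114 mm over their backs; the gripper's body (76 mm by 85 mm) begins 54 mm behind the grasp point. The pads swing forward as they close: fully open they stand 13 mm farther back than shut.
Start: joints at [-1.301, 0.383, 0.044, 1.598, -0.018, 1.161, -0.05], TCP at [0.234, 0.607, 0.231] pointing down, gripper open.
Joint ranges: [-2.61, 2.61], [-0.41, 2.15], [-1.48, 1.57], [0, 2.5], [-1.57, 4.71], [0.05, 1.97], [-2.85, 2.85]. Speed limits (rad/s): [2.79, 2.79, 3.14, 3.14, 3.14, 3.14, 3.14].

## Interface

Orientations are given as [roll, pitch, yaw] about the fixed x, y, z axes, in that order (R = Rz(yaw) Ry(pitch) Rx(roll)).
In Python, from cell import read_state, imaging, order, manip gives the robot as it stands. The module is installed in compiled form; this text tells all that it offers.
- The arm moves only by the tool move_arm, never from a script. Its argument "series" is a list that holds one entry, the list of rows, each a list of 6 numbers: the shift along the tool's x, y, z in m, then the turn, a rotation vector about the tool's x, y, z in rad. In form: [[[dx, dy, dz, ax, ay, az], ...]]. A call has 1 to 20 rows; each row shifts and turns the commanded pose from where the row before left it, along the tool's axes as they then stand; what a row does not reach is not made up. A row lasts 1/12 s, in which the tool goes at most 41.7 mm and 7.16 degrees, less where a joint would pass 70% of its speed; a pose out of reach is approached as far as the arm can. A call is refused whole if a number of a shift passes 0.0417 or a number of a turn 0.125, either way. A call with a gripper value outside its range is refused whole. "claw" is the opening in per cent of the stroke, from 0 (shut) to 100 (fully open), set as the call begins (left out, the last holds). The fingers move at their own pace and stop on an object; "grip_force" is the grip in N (left out, the last holds). Time passes only in rows, so rows that do not move let the fingers close. It gives the time, the measured TCP pose, the force and the opening at its end, in the units of the state.
- read_state(): the state, without advancing time (a new reading comes with each control period).
- imaging.capture(name): name is "scene" or "top" or "wrist"; returns the picture (420x560x3 uint8, blue, green, red); there is no depth.
- imaging.calibration(name): a dict with "fx", "fy", "cx", "cy" (pixels), "world_to_cam" (4x4, takes a point from world to camera coordinates); the wrist camera has in their place "T_tool_cam" (4x4, takes a point from camera to tool coordinates, whose origin is the TCP and whose axes are the flange's). Camera axes: x right, y down, z forward; pixel columns grow to the right and rows downward; lengths in m; the calibration is good to about 2 mm. A picture is of the moment at which its call begins: read the wrist's pose just before it. calibration takes no time and is no camera call.
- order.finish_job(): hands the job in, once; it reports no verdict.
The state is a dict: "time": time; "joint_pos": joint angles; "joint_velocities": joint speeds; "joint_efforts": joint torques, N m; "position": TCP position; "orientation": TCP orientation; "ft_force": force on the tool from outside, world axes, zero at the start; "wrist_torque": the same for the moment, N m; "width": finger opening in m.
Only numpy, scipy, OpenCV 4.12 (cv2) and the standard library are available. Lean on these libraries where they do the work, as an engineer would, in place of code of your own. Each camera call takes 0.05 s, during which the arm holds its last target.

## Working session

There is one attempt and no reset: what is moved stays moved. The work goes in short steps, Python scripts to look and compute and a tool call to move; the robot and the scene stay as the last step left them, time stands still between calls to the robot, and variables do not carry over. Pictures are saved under pics/ and viewed, and the job is handed in when it is done.

Besides the shell and the picture viewer there is one more tool, called as name([rows], argument=value, ...), one row to a line, values as JSON. move_arm: Moves the arm, as the interface text tells. Its arguments: {"type":"object","properties":{"series":{"type":"array","items":{"type":"array","items":{"type":"array","items":{"type":"number"}}}},"claw":{"type":"number"},"grip_force":{"type":"number"}},"required":["series"]}

```bash
mkdir -p pics; python3 - <<'E'
from cell import read_state, imaging, order, manip
import cv2
print(read_state()); print(manip.hold_point_z)
for n in("scene","top","wrist"):
    cv2.imwrite(f"pics/{n}0.png",imaging.capture(n)); print(n,imaging.calibration(n))
E
```

```text
{'time': 0.0, 'joint_pos': array([-1.3008011 ,  0.38382467,  0.04384197,  1.59960075, -0.01790211,
        1.16121522, -0.04988321]), 'joint_velocities': array([ 0.00108974, -0.00042065, -0.00078356, -0.00035409, -0.00162635,
       -0.00057119, -0.00071587]), 'joint_efforts': array([-1.21592452e-04, -4.33455241e+01,  1.02446806e+00, -2.49521792e+01,
        1.05945588e-02,  1.12546503e-02,  2.00061288e-05]), 'position': array([0.23337876, 0.60562957, 0.22988157]), 'orientation': array([-3.13894110e+00,  1.43099610e-04,  2.77388545e+00]), 'ft_force': array([-0.54387639, -0.21100835,  0.26570447]), 'wrist_torque': array([ 0.00498727,  0.08380506, -0.01149191]), 'width': 0.0855521376802288}
0.0187
scene {'fx': 464.9504091928103, 'fy': 464.9504091928103, 'cx': 285.9908016015473, 'cy': 207.55080786410667, 'world_to_cam': array([[-0.9999179 , -0.00904923, -0.00907273,  0.53030993],
       [-0.00346157,  0.87245184, -0.48868784,  0.01274825],
       [ 0.01233777, -0.48861631, -0.87241153,  1.25676629],
       [ 0.        ,  0.        ,  0.        ,  1.        ]])}
top {'fx': 412.9914882552995, 'fy': 412.9914882552995, 'cx': 282.51096075867076, 'cy': 208.48706837518745, 'world_to_cam': array([[ 0.01389191, -0.99965676, -0.02221203,  0.02175334],
       [-0.99520294, -0.01167175, -0.09713331,  0.55829227],
       [ 0.09684072,  0.02345484, -0.99502349,  1.00438696],
       [ 0.        ,  0.        ,  0.        ,  1.        ]])}
wrist {'fx': 332.07742584540273, 'fy': 332.07742584540273, 'cx': 283.29983601859857, 'cy': 210.21696734422903, 'T_tool_cam': array([[-7.86292287e-04, -9.64275562e-01, -2.64900024e-01,
         6.80344976e-02],
       [ 9.99999617e-01, -6.56280952e-04, -5.79298938e-04,
         1.89772770e-04],
       [ 3.84754969e-04, -2.64900378e-01,  9.64275708e-01,
        -1.42848806e-01],
       [ 0.00000000e+00,  0.00000000e+00,  0.00000000e+00,
         1.00000000e+00]])}
```

View pics/scene0.png

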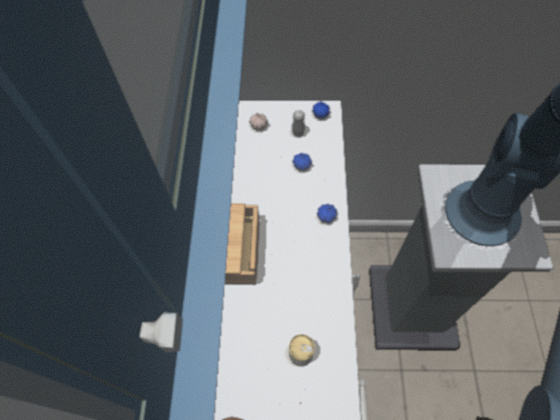

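View pics/top0.png

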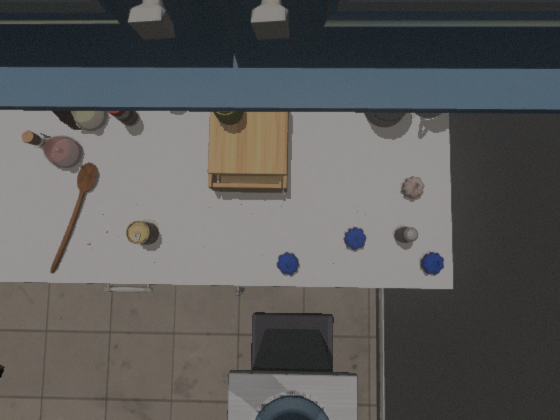

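View pics/wrist0.png

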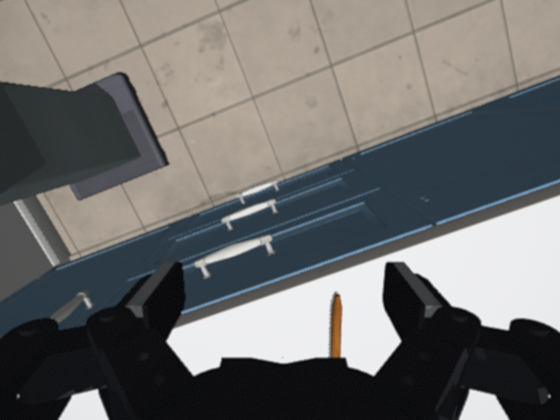

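```bash
cat > h.py <<'E'
import numpy as np, cv2
from cell import read_state, imaging, order, manip
from scipy.spatial.transform import Rotation as Ro
def ray(n,u,v,st=None):
    c=imaging.calibration(n)
    d=np.array([(u-c['cx'])/c['fx'],(v-c['cy'])/c['fy'],1.])
    if n=='wrist':
        st=st or read_state(); T=np.eye(4); T[:3,:3]=Ro.from_euler('xyz',st['orientation']).as_matrix(); T[:3,3]=st['position']
        T=T@c['T_tool_cam']
    else: T=np.linalg.inv(c['world_to_cam'])
    return T[:3,3],T[:3,:3]@d
def onz(n,u,v,z,st=None):
    o,d=ray(n,u,v,st); return (o+d*(z-o[2])/d[2]).round(4)
def two(a,b):
    (o1,d1),(o2,d2)=ray(*a),ray(*b)
    t=np.linalg.lstsq(np.c_[d1,-d2],o2-o1,rcond=None)[0]
    p,q=o1+d1*t[0],o2+d2*t[1]; return ((p+q)/2).round(4),np.linalg.norm(p-q).round(4)
def proj(n,p):
    c=imaging.calibration(n); q=c['world_to_cam']@np.r_[p,1]; return (c['fx']*q[0]/q[2]+c['cx'],c['fy']*q[1]/q[2]+c['cy'])
E
python3 - <<'E'
from h import *
t=cv2.imread('pics/top0.png'); s=cv2.imread('pics/scene0.png')
a=cv2.resize(t[100:280,195:300],None,fx=3.3,fy=3.3,interpolation=cv2.INTER_CUBIC)
b=cv2.resize(t[150:280,340:450],None,fx=3.3,fy=3.3,interpolation=cv2.INTER_CUBIC)
h=np.zeros((594,720,3),np.uint8); h[:a.shape[0],:a.shape[1]]=a; h[:b.shape[0],350:350+b.shape[1]]=b
cv2.imwrite('pics/c1.png',h)
cv2.imwrite('pics/c2.png',cv2.resize(s[95:295,215:350],None,fx=3,fy=3,interpolation=cv2.INTER_CUBIC))
print('garlic',two(('top',413,187),('scene',258,121)))
print('garlic z.03',onz('top',413,187,.025),onz('scene',258,121,.025))
print('beam lower edge', [onz('top',280,109,z) for z in (.0,.3,.5)])
print('shaker cap',onz('top',411,234,.09),onz('scene',299,115,.09))
print('tin',onz('top',138,233,.072),'blue', onz('top',355,239,.02),onz('top',288,263,.02),onz('top',432,263,.02))
print('box front top',onz('top',209,189,.084),onz('top',287,190,.084),'edge', onz('top',240,286,0))
print('beam', two(('top',280,109),('scene',225,200)))
E
```

```text
garlic (array([ 0.6167, -0.2979,  0.0203]), np.float64(0.0))
garlic z.03 [ 0.616  -0.2965  0.025 ] [ 0.6162 -0.2939  0.025 ]
beam lower edge [array([0.8232, 0.0398, 0.    ]), array([0.7192, 0.0298, 0.3   ]), array([0.65  , 0.0232, 0.5   ])]
shaker cap [ 0.496 -0.271  0.09 ] [ 0.4952 -0.2616  0.09  ]
tin [0.4906 0.3732 0.072 ] blue [ 0.4845 -0.1524  0.02  ] [0.4228 0.0136 0.02  ] [ 0.428  -0.3413  0.02  ]
box front top [0.597  0.2033 0.084 ] [0.5966 0.0175 0.084 ] edge [0.3628 0.1342 0.    ]
beam (array([0.7146, 0.0459, 0.1763]), np.float64(0.0932))
```

View pics/c1.png

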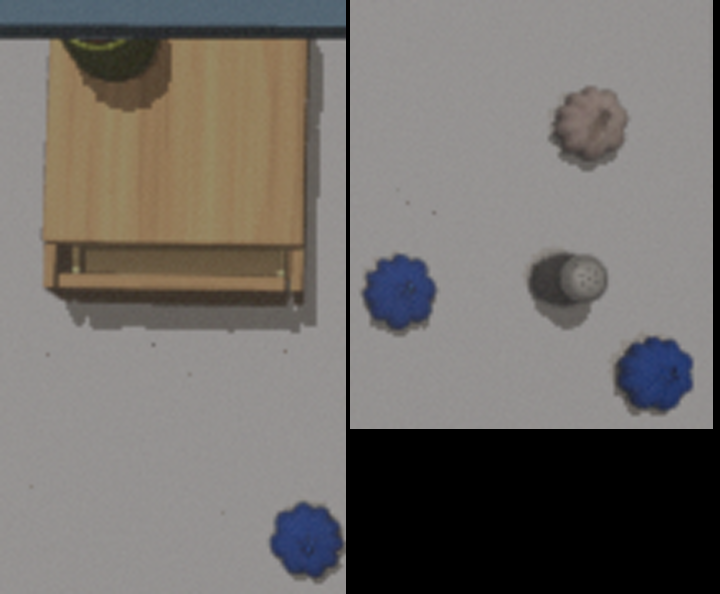

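View pics/c2.png

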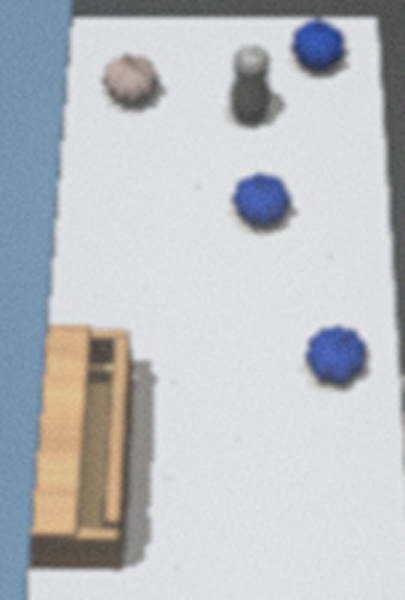

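The garlic is the pinkish-white bulb at top (413,187) / scene (258,121). The three blue look-alikes sit at top (355,239), (288,263) and (432,263), and the enlarged crop confirms this. The box's face lies at x≈0.60, y≈0.11, with almost no yaw. Next I turn the tool and move in front of the drawer.

move_arm([
  [[0,0,0,0,0,-0.1226],[0,0,0,0,0,-0.1226],[0,0,0,0,0,-0.1226],[-0.01,-0.02,0,0,0,0],[-0.019,-0.035,0,0,0,0],[-0.019,-0.035,0,0,0,0],[-0.019,-0.035,0,0,0,0],[-0.019,-0.035,0,0,0,0],[-0.019,-0.035,0,0,0,0],[-0.019,-0.035,0,0,0,0],[-0.019,-0.035,0,0,0,0],[-0.019,-0.035,0,0,0,0],[-0.019,-0.035,0,0,0,0],[-0.019,-0.035,0,0,0,0],[-0.019,-0.035,0,0,0,0],[-0.019,-0.035,0,0,0,0],[-0.019,-0.035,0,0,0,0],[-0.01,-0.02,0,0,0,0],[0,0,0,0,0,0]],
], claw=0, grip_force=20)

```text
time: 1.73
position: [0.5031, 0.1039, 0.2315]
orientation: [-3.138, 0.002, 3.13]
ft_force: [0.4, -0.0, 0.3]
width: -0.0003
```

```bash
python3 - <<'E'
from h import *
print(read_state())
cv2.imwrite('pics/w1.png',imaging.capture('wrist'));cv2.imwrite('pics/t1.png',imaging.capture('top'))
E
```

```text
{'time': 1.7333, 'joint_pos': array([-0.6246524 ,  0.12192235,  0.36511126,  1.93755609, -0.04513455,
        1.08972525,  1.31812015]), 'joint_velocities': array([-0.045973  , -0.00841858, -0.08558622,  0.01425389, -0.04603117,
        0.01229891, -0.05763763]), 'joint_efforts': array([ -0.94035901, -27.18774319,   0.27986331, -24.19058204,
        -0.13349622,  -0.05093816,   0.26038192]), 'position': array([0.50305351, 0.10391849, 0.23145709]), 'orientation': array([-3.13849873e+00,  1.66909862e-03,  3.13007432e+00]), 'ft_force': array([ 0.39656255, -0.03349007,  0.31242412]), 'wrist_torque': array([-0.05255936, -0.03615307,  0.03804324]), 'width': -0.0002840642888371772}
```

View pics/w1.png

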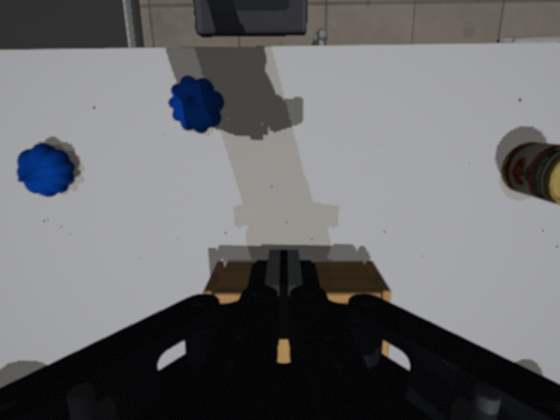

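View pics/t1.png

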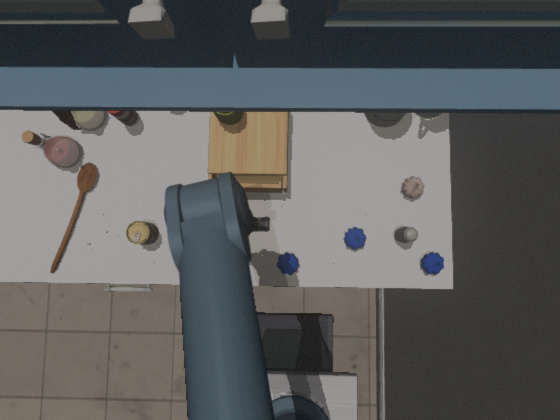

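The wrist view shows the box's face: lower edge at row ~263 (cols 217–376), upper edge at row ~291 (cols 206–389). The tin and the blue bulbs are clear of the path.

```bash
python3 - <<'E'
from h import *
for p,z in (((218,263),0),((376,263),0),((206,291),.084),((389,291),.084)): print(p,onz('wrist',*p,z))
for p in ((208.6,187),(286.8,188.8)): print(onz('top',*p,.084))
im=cv2.imread('pics/w1.png'); cv2.imwrite('pics/w1c.png',cv2.resize(im[240:310,190:405],None,fx=3.7,fy=3.7,interpolation=cv2.INTER_CUBIC))
E
```

```text
(218, 263) [0.6018 0.0307 0.    ]
(376, 263) [0.6026 0.2235 0.    ]
(206, 291) [0.5933 0.0354 0.084 ]
(389, 291) [0.594  0.2129 0.084 ]
[0.6018 0.2044 0.084 ]
[0.5995 0.0181 0.084 ]
```

View pics/w1c.png

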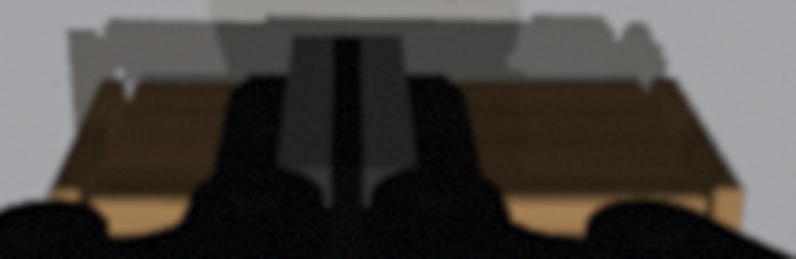

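```bash
python3 - <<'E'
from h import *
s=read_state();print(s['time'],s['position'],s['orientation'])
im=imaging.capture('wrist');cv2.imwrite('pics/w2.png',im)
im=imaging.capture('scene');cv2.imwrite('pics/s2.png',cv2.resize(im[180:300,180:360],None,fx=4,fy=4,interpolation=cv2.INTER_CUBIC))
for p,z in (((217,261.6),0),((373.2,261.6),0),((204,291.4),.084),((390.5,291.4),.084)): print(p,onz('wrist',*p,z))
print('scene predicted for face corners at .6,.016/.206 z .084', proj('scene',[.6,.016,.084]),proj('scene',[.6,.206,.084]),proj('scene',[.6,.03,.084]))
E
```

```text
1.8333 [0.50075675 0.11038062 0.23102656] [ 3.14148287e+00 -6.91305967e-04  3.13830238e+00]
(217, 261.6) [0.5994 0.0329 0.    ]
(373.2, 261.6) [0.5991 0.2233 0.    ]
(204, 291.4) [0.5931 0.0368 0.084 ]
(390.5, 291.4) [0.5929 0.2176 0.084 ]
scene predicted for face corners at .6,.016/.206 z .084 (np.float64(258.26528515431664), np.float64(201.09798265809565)) (np.float64(255.17110653809303), np.float64(271.2425746356774)) (np.float64(258.0539620234462), np.float64(205.88864817191194))
```

View pics/s2.png

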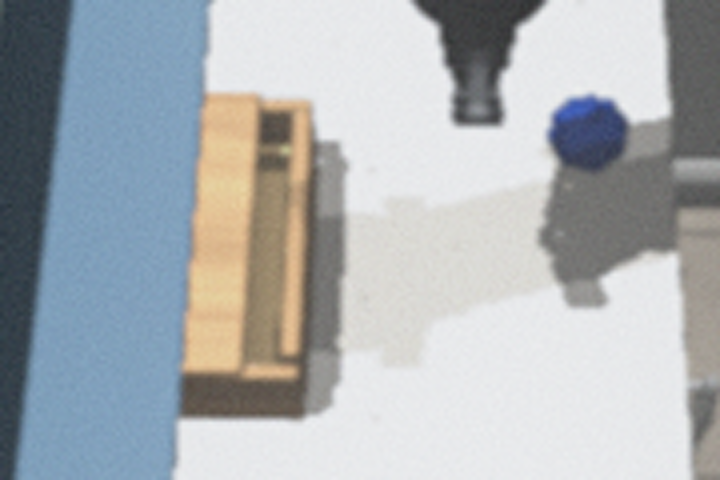

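View pics/w2.png

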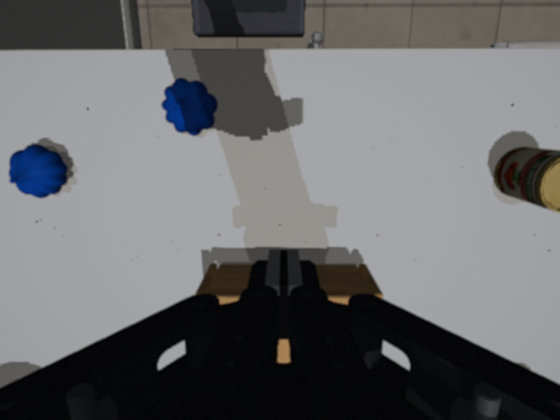

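```bash
python3 - <<'E'
from h import *
im=cv2.imread('pics/w2.png'); cv2.imwrite('pics/w2c.png',cv2.resize(im[240:310,180:395],None,fx=3.7,fy=3.7,interpolation=cv2.INTER_CUBIC))
for p in ((258,205.5),(254.5,273.75)): print(onz('scene',*p,.084))
s=read_state();print(s['time'],s['position'])
# fixed tool-tip check in both views: project TCP
print(proj('scene',s['position']))
print('two-view L',two(('top',208.6,187),('scene',254.5,273.75)),'R',two(('top',286.8,188.8),('scene',258,205.5)))
E
```

```text
[0.6002 0.0289 0.084 ]
[0.6013 0.2122 0.084 ]
1.9333 [0.49991617 0.11306266 0.23089455]
(np.float64(298.61282356369236), np.float64(206.083361495484))
two-view L (array([0.6031, 0.2071, 0.071 ]), np.float64(0.0013)) R (array([0.602 , 0.0183, 0.0654]), np.float64(0.0005))
```

View pics/w2c.png

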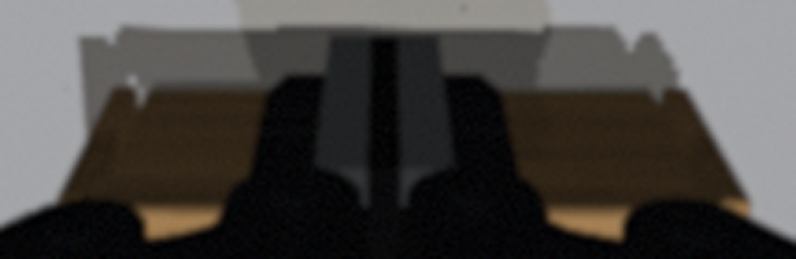

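The three cameras put the box's middle at y≈0.111, 0.1155 and 0.1205, so I use 0.1155, with the face at x≈0.600. Next I go down in front of it.

move_arm([
  [[-0.008,0.002,0.02,0,0,0],[-0.01,0,0.03,0,0,0],[-0.01,0,0.03,0,0,0],[-0.01,0,0.03,0,0,0],[-0.01,0,0.03,0,0,0],[-0.01,0,0.03,0,0,0],[-0.007,0,0.013,0,0,0],[0,0,0,0,0,0],[0,0,0,0,0,0],[0,0,0,0,0,0],[0,0,0,0,0,0]],
])

```text
time: 2.85
position: [0.5664, 0.1148, 0.0499]
orientation: [3.14, 0.002, -3.14]
ft_force: [-0.0, -1.3, 0.5]
width: 0.0001
```

Now I approach slowly and watch the force.

move_arm([
  [[-0.005,0,0,0,0,0],[-0.005,0,0,0,0,0],[-0.004,0,0,0,0,0],[-0.003,0,0,0,0,0],[-0.002,0,0,0,0,0],[0,0,0,0,0,0],[0,0,0,0,0,0]],
])

```text
time: 3.43
position: [0.5847, 0.1134, 0.0481]
orientation: [-3.141, -0.0, 3.141]
ft_force: [0.1, 0.8, 0.1]
width: 0.0002
```

move_arm([
  [[-0.002,0,0,0,0,0],[-0.002,0,0,0,0,0],[-0.002,0,0,0,0,0],[0,0,0,0,0,0],[0,0,0,0,0,0]],
])

```text
time: 3.85
position: [0.5904, 0.1136, 0.0481]
orientation: [-3.142, -0.001, -3.141]
ft_force: [-0.8, -0.2, 0.3]
width: 0.0003
```

move_arm([
  [[-0.002,0,0,0,0,0],[-0.002,0,0,0,0,0],[0,0,0,0,0,0],[0,0,0,0,0,0]],
])

```text
time: 4.18
position: [0.5922, 0.1135, 0.0478]
orientation: [-3.141, -0.006, -3.141]
ft_force: [-6.3, -0.4, 4.2]
width: 0.0001
```

move_arm([
  [[-0.0015,0,0,0,0,0],[-0.0015,0,0,0,0,0],[0,0,0,0,0,0],[0,0,0,0,0,0]],
])

```text
time: 4.52
position: [0.5951, 0.1135, 0.0478]
orientation: [-3.141, -0.006, -3.141]
ft_force: [-5.2, -0.9, 4.0]
width: -0.0
```

move_arm([
  [[-0.0015,0,0,0,0,0],[-0.0015,0,0,0,0,0],[0,0,0,0,0,0],[0,0,0,0,0,0]],
])

```text
time: 4.85
position: [0.598, 0.1134, 0.0477]
orientation: [-3.141, -0.006, -3.141]
ft_force: [-5.6, -0.7, 4.5]
width: 0.0003
```

move_arm([
  [[-0.001,0,0,0,0,0],[0,0,0,0,0,0],[0,0,0,0,0,0]],
])

```text
time: 5.1
position: [0.5988, 0.1135, 0.0477]
orientation: [-3.141, -0.006, -3.141]
ft_force: [-6.3, 0.1, 4.2]
width: 0.0003
```

move_arm([
  [[-0.001,0,0,0,0,0],[0,0,0,0,0,0],[0,0,0,0,0,0]],
])

```text
time: 5.35
position: [0.5999, 0.1134, 0.0477]
orientation: [-3.141, -0.006, -3.141]
ft_force: [-5.6, -0.8, 3.8]
width: -0.0
```

move_arm([
  [[-0.001,0,0,0,0,0],[0,0,0,0,0,0],[0,0,0,0,0,0]],
])

```text
time: 5.6
position: [0.6008, 0.1134, 0.0477]
orientation: [-3.141, -0.007, -3.141]
ft_force: [-6.6, -0.7, 5.3]
width: 0.0002
```

move_arm([
  [[-0.001,0,0,0,0,0],[0,0,0,0,0,0],[0,0,0,0,0,0]],
])

```text
time: 5.85
position: [0.6015, 0.1134, 0.0476]
orientation: [-3.141, -0.007, -3.141]
ft_force: [-6.5, -0.1, 5.2]
width: -0.0001
```

move_arm([
  [[-0.0007,0,0,0,0,0],[0,0,0,0,0,0],[0,0,0,0,0,0]],
])

```text
time: 6.1
position: [0.6017, 0.1134, 0.0476]
orientation: [-3.141, -0.008, -3.141]
ft_force: [-6.9, -0.3, 6.4]
width: 0.0
```

move_arm([
  [[-0.001,0,0,0,0,0],[0,0,0,0,0,0],[0,0,0,0,0,0]],
])

```text
time: 6.35
position: [0.6018, 0.1134, 0.0476]
orientation: [-3.141, -0.01, -3.141]
ft_force: [-9.9, -0.3, 7.2]
width: -0.0001
```

move_arm([
  [[-0.0005,0,0,0,0,0],[0,0,0,0,0,0],[0,0,0,0,0,0]],
])

```text
time: 6.6
position: [0.6019, 0.1134, 0.0476]
orientation: [-3.141, -0.011, -3.141]
ft_force: [-11.1, -1.0, 7.8]
width: 0.0
```

The stop is felt at about 11 N. I let go and withdraw.

move_arm([
  [[0.015,0,0,0,0,0],[0.03,0,0,0,0,0],[0.04,0,0,0,0,0],[0.04,0,0,0,0,0],[0.025,0,0,0,0,0],[0,0,-0.02,0,0,0],[0,0,-0.03,0,0,0],[0,0,-0.04,0,0,0],[0,0,-0.04,0,0,0],[0,0,-0.03,0,0,0],[0,0,0,0,0,0],[0,0,0,0,0,0],[0,0,0,0,0,0]],
], claw=100)

```text
time: 7.68
position: [0.4568, 0.1135, 0.208]
orientation: [3.141, 0.0, 3.141]
ft_force: [0.2, 0.1, -0.0]
width: 0.0855
```

```bash
python3 - <<'E'
from h import *
s=read_state();print(s['time'],s['position'],s['orientation'],s['width'])
cv2.imwrite('pics/w3.png',imaging.capture('wrist'));im=imaging.capture('scene');cv2.imwrite('pics/s3.png',cv2.resize(im[90:300,180:360],None,fx=2.8,fy=2.8,interpolation=cv2.INTER_CUBIC))
E
```

```text
7.6833 [0.45682404 0.11347594 0.20799164] [3.14129561e+00 2.37637410e-04 3.14147050e+00] 0.08549938182936018
```

View pics/s3.png

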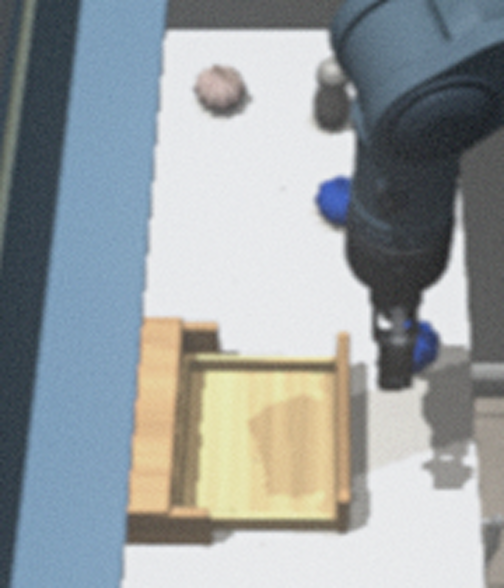

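View pics/w3.png

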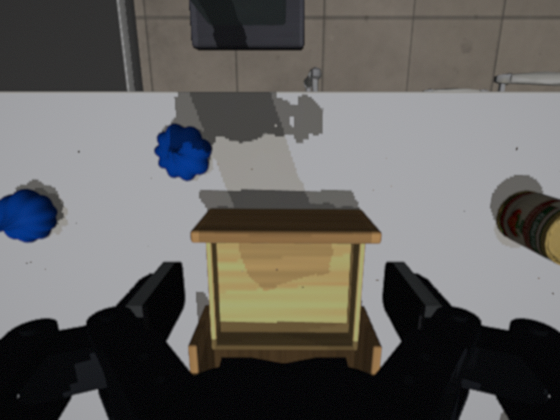

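The drawer has sprung open (wrist view: front's top edge at rows 210–240, inside from cols 215–360). Now on to the garlic.

move_arm([
  [[-0.006,-0.017,0,0,0,0],[-0.0133,-0.0341,0,0,0,0],[-0.0133,-0.0341,0,0,0,0],[-0.0133,-0.0341,0,0,0,0],[-0.0133,-0.0341,0,0,0,0],[-0.0133,-0.0341,0,0,0,0],[-0.0133,-0.0341,0,0,0,0],[-0.0133,-0.0341,0,0,0,0],[-0.0133,-0.0341,0,0,0,0],[-0.0133,-0.0341,0,0,0,0],[-0.0133,-0.0341,0,0,0,0],[-0.0133,-0.0341,0,0,0,0],[-0.0073,-0.017,0,0,0,0],[0,0,0,0,0,0],[0,0,0,0,0,0],[0,0,0,0,0,0],[0,0,0,0,0,0],[0,0,0,0,0,0]],
])

```text
time: 9.28
position: [0.6167, -0.2931, 0.2077]
orientation: [3.14, -0.001, -3.139]
ft_force: [0.6, 0.0, 0.1]
width: 0.0855
```

```bash
python3 - <<'E'
from h import *
s=read_state();print(s['time'],s['position'],s['orientation'],s['joint_pos'].round(2))
cv2.imwrite('pics/w4.png',imaging.capture('wrist'))
s2=dict(s);s2['position']=np.array([.45682,.11348,.20799]);s2['orientation']=np.array([3.1413,.0002,3.1415])
for p,z in (((193,237),.082),((380,237),.082),((205,210),.007),((365,210),.007),((217,340),.042),((359,340),.042)): print(p,onz('wrist',*p,z,s2))
E
```

```text
9.2833 [ 0.61668181 -0.29309574  0.207662  ] [ 3.13985377e+00 -7.91939122e-04 -3.13879748e+00] [-0.04  0.52  0.59  1.55 -0.31  1.16  2.18]
(193, 237) [0.4865 0.0364 0.082 ]
(380, 237) [0.4867 0.1969 0.082 ]
(205, 210) [0.4831 0.0298 0.007 ]
(365, 210) [0.4832 0.2016 0.007 ]
(217, 340) [0.6191 0.0421 0.042 ]
(359, 340) [0.6193 0.1956 0.042 ]
```

View pics/w4.png

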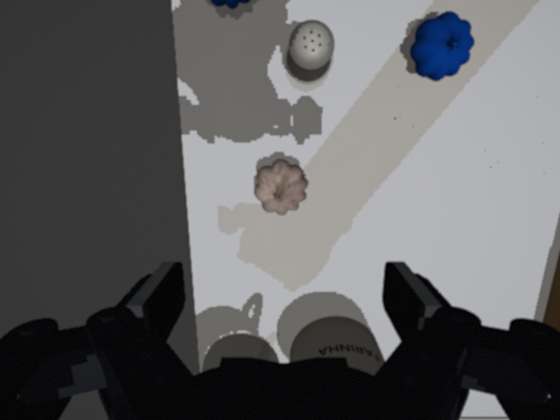

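The wrist view shows the garlic at (281,187), between the jaws. The shaker at (311,42) and a jar at (333,340) are nearby.

```bash
python3 - <<'E'
from h import *
im=cv2.imread('pics/w4.png'); h=cv2.cvtColor(im[140:230,240:330],cv2.COLOR_BGR2LAB)
m=(h[...,1].astype(int)>132).astype(np.uint8)
n,l,st,ce=cv2.connectedComponentsWithStats(m); i=1+st[1:,4].argmax(); print(st[i],ce[i]+[240,140])
s=read_state();print(s['position'])
u,v=st[i][0]+240+st[i][2]/2,st[i][1]+140+st[i][3]/2
print(u,v,onz('wrist',u,v,.022),onz('wrist',*(ce[i]+[240,140]),.022))
print('jar', onz('wrist',333,292,0),onz('wrist',335,318,.1),onz('wrist',335,318,.0))
print('shaker', onz('wrist',312,40,.09))
E
```

```text
[  18   21   49   53 1338] [283.90956652 188.32286996]
[ 0.61676602 -0.29341768  0.20802376]
282.5 187.5 [ 0.6154 -0.2936  0.022 ] [ 0.6162 -0.2922  0.022 ]
jar [ 0.7447 -0.2341  0.    ] [ 0.7138 -0.2482  0.1   ] [ 0.7795 -0.2303  0.    ]
shaker [ 0.4944 -0.2726  0.09  ]
```

move_arm([
  [[0.0005,0,0.02,0,0,0],[0,0,0.035,0,0,0],[0,0,0.035,0,0,0],[0,0,0.035,0,0,0],[0,0,0.03,0,0,0],[0,0,0.02,0,0,0],[0,0,0.015,0,0,0],[0,0,0.008,0,0,0],[0,0,0.005,0,0,0],[0,0,0,0,0,0],[0,0,0,0,0,0],[0,0,0,0,0,0]],
])

```text
time: 10.33
position: [0.6174, -0.2963, 0.0072]
orientation: [-3.14, 0.003, -3.142]
ft_force: [0.5, 1.0, 0.3]
width: 0.0855
```

move_arm([
  [[0,0,0,0,0,0],[0,0,0,0,0,0],[0,0,0,0,0,0],[0,0,0,0,0,0],[0,0,0,0,0,0],[0,0,0,0,0,0],[0,0,0,0,0,0],[0,0,0,0,0,0]],
], claw=40, grip_force=20)

```text
time: 11.0
position: [0.6167, -0.2957, 0.0067]
orientation: [3.141, 0.001, -3.142]
ft_force: [-1.6, 0.9, 5.6]
width: 0.0517
```

move_arm([
  [[0,0,-0.005,0,0,0],[0,0,-0.015,0,0,0],[0,0,-0.03,0,0,0],[0,0,-0.035,0,0,0],[0,0,-0.035,0,0,0],[0,0,-0.02,0,0,0],[0,0,-0.01,0,0,0],[0,0,0,0,0,0]],
])

```text
time: 11.67
position: [0.6179, -0.2969, 0.1594]
orientation: [-3.139, 0.006, 3.141]
ft_force: [0.4, 0.1, -0.7]
width: 0.0515
```

```bash
python3 - <<'E'
from h import *
s=read_state();print(s['time'],s['position'],s['width'])
cv2.imwrite('pics/w5.png',imaging.capture('wrist'))
E
```

```text
11.6667 [ 0.61792418 -0.29685611  0.15935243] 0.05153891597987692
```

View pics/w5.png

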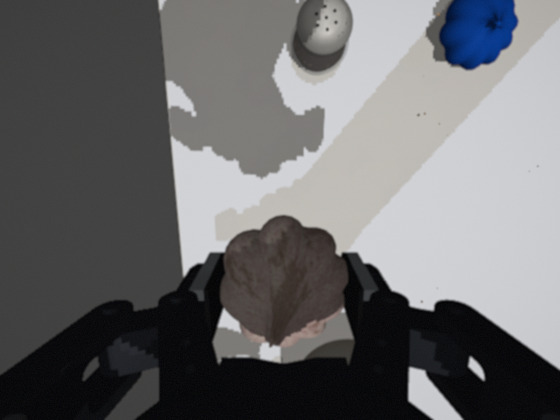

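The garlic is held between the pads, at image (283,280), and has been lifted clear. I carry it over the drawer.

move_arm([
  [[0.003,0.012,0,0,0,0],[0.006,0.028,0,0,0,0],[0.006,0.035,0,0,0,0],[0.006,0.035,0,0,0,0],[0.006,0.035,0,0,0,0],[0.006,0.035,0,0,0,0],[0.006,0.035,0,0,0,0],[0.006,0.035,0,0,0,0],[0.006,0.035,0,0,0,0],[0.006,0.035,0,0,0,0],[0.006,0.035,0,0,0,0],[0.005,0.03,0,0,0,0],[0.003,0.02,0,0,0,0],[0.001,0.0075,0,0,0,0],[0,0,0,0,0,0],[0,0,0,0,0,0],[0,0,0,0,0,0],[0,0,0,0,0,0],[0,0,0,0,0,0]],
])

```text
time: 13.3
position: [0.5443, 0.1146, 0.1552]
orientation: [-3.141, 0.0, 3.138]
ft_force: [-0.6, -0.6, -0.7]
width: 0.0515
```

```bash
python3 - <<'E'
from h import *
s=read_state();print(s['time'],s['position'],s['orientation'],s['width'])
cv2.imwrite('pics/w6.png',imaging.capture('wrist'))
im=imaging.capture('scene');cv2.imwrite('pics/s6.png',cv2.resize(im[90:300,180:360],None,fx=2.8,fy=2.8,interpolation=cv2.INTER_CUBIC))
E
```

```text
13.3 [0.54433243 0.1146099  0.15523963] [-3.14081091e+00  1.22648568e-05  3.13796315e+00] 0.051483006700341505
```

View pics/w6.png

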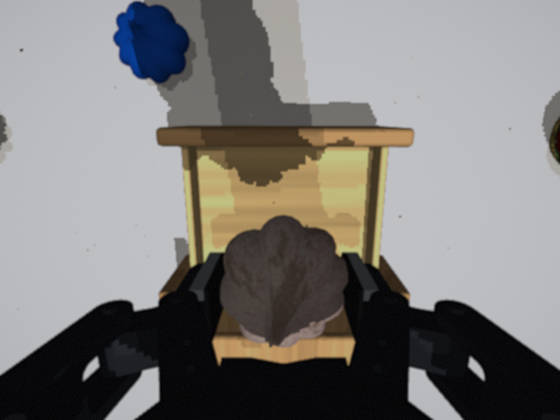

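View pics/s6.png

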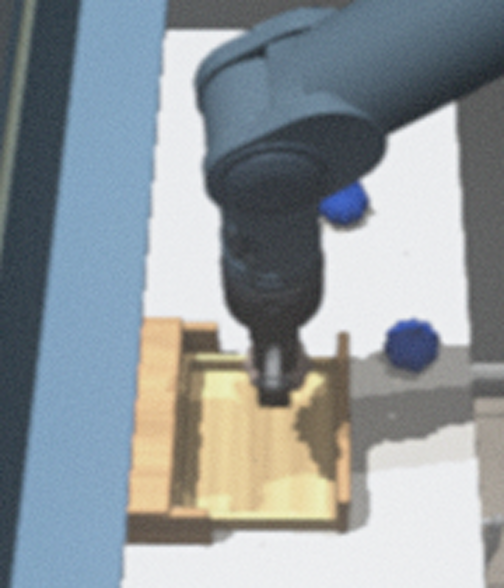

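The garlic is centred over the open drawer: the front's top edge spans cols 157–413 (mid 285) and the TCP is at col ~283. I lower it and watch the force.

move_arm([
  [[0,0.001,0.015,0,0,0],[0,0,0.025,0,0,0],[0,0,0.025,0,0,0],[0,0,0.025,0,0,0],[0,0,0.018,0,0,0],[0,0,0.01,0,0,0],[0,0,0.008,0,0,0],[0,0,0.004,0,0,0],[0,0,0.003,0,0,0],[0,0,0,0,0,0],[0,0,0,0,0,0],[0,0,0,0,0,0]],
])

```text
time: 14.4
position: [0.5449, 0.1182, 0.0232]
orientation: [3.141, 0.002, -3.142]
ft_force: [-0.2, -0.2, -0.8]
width: 0.0518
```

move_arm([
  [[0,-0.001,0.002,0,0,0],[0,0,0.001,0,0,0],[0,0,0,0,0,0],[0,0,0,0,0,0]],
])

```text
time: 14.73
position: [0.544, 0.1169, 0.0193]
orientation: [3.142, -0.0, 3.142]
ft_force: [-0.1, -1.1, -0.1]
width: 0.0514
```

move_arm([
  [[0,0,0,0,0,0],[0,0,0,0,0,0],[0,0,0,0,0,0],[0,0,0,0,0,0],[0,0,0,0,0,0],[0,0,0,0,0,0]],
], claw=90)

```text
time: 15.23
position: [0.544, 0.117, 0.0193]
orientation: [-3.142, -0.0, -3.142]
ft_force: [-0.6, 0.2, -0.4]
width: 0.0766
```

move_arm([
  [[0,0,-0.005,0,0,0],[0,0,-0.015,0,0,0],[0,0,-0.03,0,0,0],[0,0,-0.035,0,0,0],[0,0,-0.035,0,0,0],[0,0,-0.03,0,0,0],[0,0,-0.015,0,0,0],[0,0,0,0,0,0],[0,0,0,0,0,0]],
])

```text
time: 15.98
position: [0.5447, 0.1171, 0.1855]
orientation: [3.14, 0.002, 3.142]
ft_force: [0.7, -0.7, 0.2]
width: 0.0768
```

```bash
python3 - <<'E'
from h import *
s=read_state();print(s['time'],s['position'],s['orientation'],s['width'])
cv2.imwrite('pics/w7.png',imaging.capture('wrist'))
E
```

```text
15.9833 [0.54467762 0.11712086 0.18550192] [3.14016637e+00 2.35748586e-03 3.14153164e+00] 0.0768109691001334
```

View pics/w7.png

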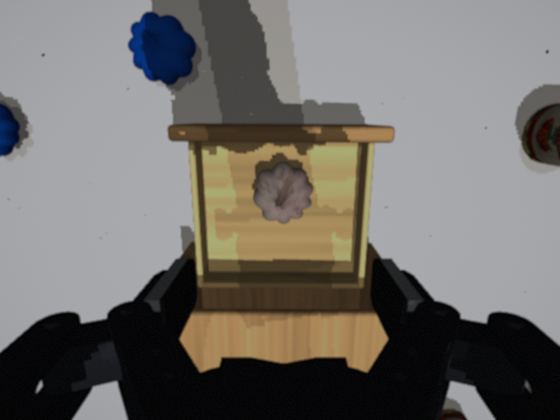

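The garlic stands upright mid-drawer at (283,192). Now I go in front of the drawer with the fingers shut.

move_arm([
  [[0.015,-0.001,0,0,0,0],[0.03,0,0,0,0,0],[0.035,0,0,0,0,0],[0.02,0,0,0,0,0],[0,0,0.015,0,0,0],[0,0,0.03,0,0,0],[0,0,0.035,0,0,0],[0,0,0.03,0,0,0],[0,0,0.018,0,0,0],[0,0,0.009,0,0,0],[0,0,0,0,0,0],[0,0,0,0,0,0],[0,0,0,0,0,0]],
], claw=0)

```text
time: 17.12
position: [0.4449, 0.1161, 0.048]
orientation: [3.141, 0.001, 3.141]
ft_force: [-0.4, 0.1, -0.2]
width: -0.0002
```

move_arm([
  [[-0.004,0,0,0,0,0],[-0.006,0,0,0,0,0],[-0.006,0,0,0,0,0],[-0.004,0,0,0,0,0],[-0.002,0,0,0,0,0],[-0.001,0,0,0,0,0],[-0.001,0,0,0,0,0],[-0.001,0,0,0,0,0],[-0.0015,0,0,0,0,0],[-0.0015,0,0,0,0,0],[-0.0015,0,0,0,0,0],[-0.002,0,0,0,0,0],[-0.002,0,0,0,0,0],[-0.002,0,0,0,0,0]],
])

```text
time: 18.28
position: [0.4788, 0.1158, 0.047]
orientation: [-3.141, -0.002, -3.141]
ft_force: [-1.6, -0.6, 0.6]
width: -0.0002
```

move_arm([
  [[-0.0025,0,0,0,0,0],[-0.003,0,0,0,0,0],[-0.003,0,0,0,0,0],[-0.003,0,0,0,0,0],[-0.003,0,0,0,0,0],[-0.003,0,0,0,0,0],[-0.003,0,0,0,0,0],[-0.003,0,0,0,0,0],[-0.003,0,0,0,0,0],[-0.003,0,0,0,0,0],[-0.003,0,0,0,0,0],[-0.003,0,0,0,0,0],[-0.003,0,0,0,0,0],[-0.003,0,0,0,0,0],[-0.003,0,0,0,0,0],[-0.003,0,0,0,0,0],[-0.003,0,0,0,0,0]],
])

```text
time: 19.7
position: [0.5299, 0.1156, 0.047]
orientation: [-3.141, -0.001, 3.141]
ft_force: [-4.5, -1.8, -1.4]
width: -0.0001
```

```bash
python3 - <<'E'
from h import *
s=read_state();print(s['time'],s['position'],s['ft_force'])
cv2.imwrite('pics/w8.png',imaging.capture('wrist'))
im=imaging.capture('scene');cv2.imwrite('pics/s8.png',cv2.resize(im[90:300,180:360],None,fx=2.8,fy=2.8,interpolation=cv2.INTER_CUBIC))
E
```

```text
19.7 [0.52988397 0.11555455 0.04704739] [-4.47164805 -1.75067883 -1.41767666]
```

View pics/s8.png

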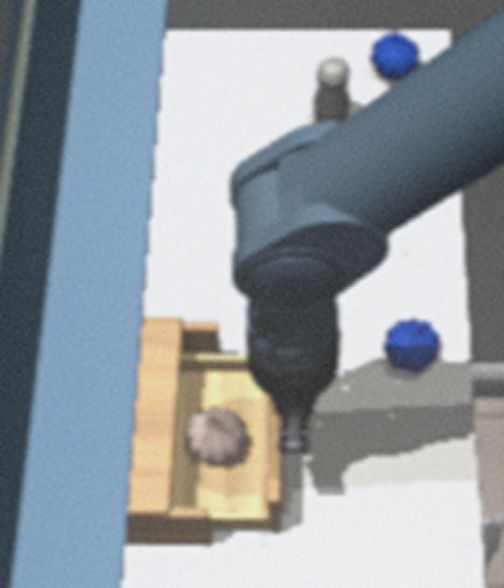

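The drawer is half in and the garlic is still upright at (217,437) in the crop. I go on, slower towards the end.

move_arm([
  [[-0.002,0,0,0,0,0],[-0.003,0,0,0,0,0],[-0.003,0,0,0,0,0],[-0.003,0,0,0,0,0],[-0.003,0,0,0,0,0],[-0.003,0,0,0,0,0],[-0.003,0,0,0,0,0],[-0.003,0,0,0,0,0],[-0.003,0,0,0,0,0],[-0.003,0,0,0,0,0],[-0.003,0,0,0,0,0],[-0.003,0,0,0,0,0],[-0.003,0,0,0,0,0],[-0.003,0,0,0,0,0],[-0.003,0,0,0,0,0],[-0.003,0,0,0,0,0],[-0.003,0,0,0,0,0]],
])

```text
time: 21.22
position: [0.5791, 0.1154, 0.0472]
orientation: [-3.141, -0.003, 3.141]
ft_force: [-6.5, -2.7, 2.1]
width: -0.0002
```

move_arm([
  [[-0.002,0,0,0,0,0],[-0.002,0,0,0,0,0],[-0.002,0,0,0,0,0],[-0.002,0,0,0,0,0],[0,0,0,0,0,0]],
])

```text
time: 21.63
position: [0.587, 0.1153, 0.0472]
orientation: [-3.141, -0.003, 3.141]
ft_force: [-6.8, -1.6, 0.6]
width: -0.0002
```

move_arm([
  [[-0.002,0,0,0,0,0],[-0.0015,0,0,0,0,0],[-0.0015,0,0,0,0,0],[-0.0015,0,0,0,0,0],[0,0,0,0,0,0],[0,0,0,0,0,0]],
])

```text
time: 22.13
position: [0.594, 0.1153, 0.0472]
orientation: [-3.141, -0.002, 3.141]
ft_force: [-5.3, -2.0, -0.5]
width: -0.0001
```

move_arm([
  [[-0.0015,0,0,0,0,0],[-0.0015,0,0,0,0,0],[0,0,0,0,0,0],[0,0,0,0,0,0]],
])

```text
time: 22.47
position: [0.5968, 0.1153, 0.0473]
orientation: [-3.141, -0.002, 3.141]
ft_force: [-6.9, -2.1, 1.0]
width: -0.0001
```

move_arm([
  [[-0.001,0,0,0,0,0],[-0.001,0,0,0,0,0],[0,0,0,0,0,0],[0,0,0,0,0,0]],
])

```text
time: 22.8
position: [0.5988, 0.1153, 0.0472]
orientation: [-3.141, -0.002, 3.141]
ft_force: [-5.8, -2.5, 0.8]
width: 0.0002
```

move_arm([
  [[-0.001,0,0,0,0,0],[-0.001,0,0,0,0,0],[0,0,0,0,0,0],[0,0,0,0,0,0]],
])

```text
time: 23.13
position: [0.6007, 0.1153, 0.0472]
orientation: [-3.141, -0.002, 3.141]
ft_force: [-7.1, -3.2, 1.8]
width: 0.0
```

move_arm([
  [[-0.001,0,0,0,0,0],[0,0,0,0,0,0],[0,0,0,0,0,0]],
])

```text
time: 23.38
position: [0.6016, 0.1153, 0.0472]
orientation: [-3.141, -0.002, 3.141]
ft_force: [-6.1, -2.2, 1.9]
width: 0.0
```

move_arm([
  [[-0.001,0,0,0,0,0],[0,0,0,0,0,0],[0,0,0,0,0,0]],
])

```text
time: 23.63
position: [0.6018, 0.1152, 0.0472]
orientation: [-3.141, -0.004, 3.141]
ft_force: [-8.0, -1.6, 2.8]
width: -0.0001
```

move_arm([
  [[-0.001,0,0,0,0,0],[0,0,0,0,0,0],[0,0,0,0,0,0]],
])

```text
time: 23.88
position: [0.602, 0.1153, 0.0472]
orientation: [-3.141, -0.006, 3.142]
ft_force: [-9.2, -3.0, 5.0]
width: -0.0001
```

move_arm([
  [[-0.0005,0,0,0,0,0],[0,0,0,0,0,0],[0,0,0,0,0,0]],
])

```text
time: 24.13
position: [0.6021, 0.1152, 0.0473]
orientation: [-3.141, -0.007, 3.141]
ft_force: [-11.3, -2.7, 5.7]
width: -0.0001
```

The stop is felt again at about 11 N. I let go steadily and watch whether the drawer follows beyond flush.

move_arm([
  [[0.003,0,0,0,0,0],[0.004,0,0,0,0,0],[0.004,0,0,0,0,0],[0.004,0,0,0,0,0],[0.005,0,0,0,0,0],[0.01,0,0,0,0,0],[0.02,0,0,0,0,0],[0.03,0,0,0,0,0],[0.03,0,0,0,0,0],[0.03,0,0,0,0,0],[0.01,0,-0.02,0,0,0],[0,0,-0.03,0,0,0],[0,0,-0.04,0,0,0],[0,0,-0.04,0,0,0],[0,0,-0.03,0,0,0],[0,0,0,0,0,0],[0,0,0,0,0,0],[0,0,0,0,0,0],[0,0,0,0,0,0]],
])

```text
time: 25.72
position: [0.4541, 0.1159, 0.2061]
orientation: [-3.141, -0.001, -3.141]
ft_force: [-0.1, 0.2, 0.0]
width: 0.0
```

```bash
python3 - <<'E'
from h import *
s=read_state();print(s['time'],s['position'],s['ft_force'])
cv2.imwrite('pics/w9.png',imaging.capture('wrist'))
im=imaging.capture('scene');cv2.imwrite('pics/s9.png',cv2.resize(im[90:300,180:360],None,fx=2.8,fy=2.8,interpolation=cv2.INTER_CUBIC))
cv2.imwrite('pics/t9.png',imaging.capture('top'))
E
```

```text
25.7167 [0.45413629 0.11592951 0.20611055] [-0.09797959  0.22906235  0.03767578]
```

View pics/s9.png

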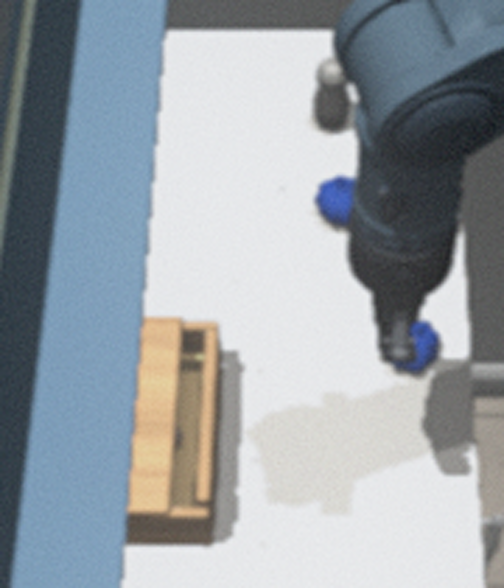

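View pics/w9.png

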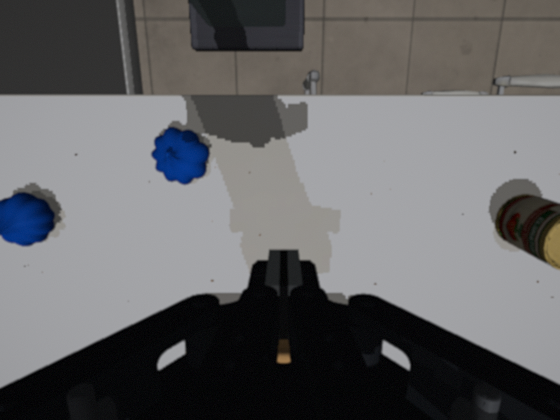

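View pics/t9.png

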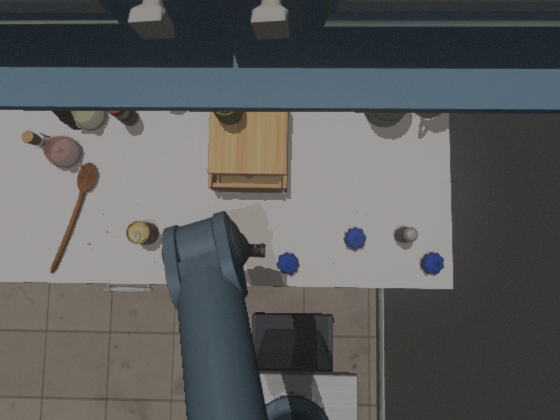

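The drawer stayed shut, and the shaker and tin stand where they did (top view (411,234) and (138,233)). I compare flushness with the first picture.

```bash
python3 - <<'E'
from h import *
a=cv2.imread('pics/top0.png'); b=imaging.capture('top')
f=lambda i:cv2.resize(i[165:200,200:296],None,fx=8,fy=8,interpolation=cv2.INTER_CUBIC)
cv2.imwrite('pics/cmp.png',np.vstack([f(a),f(b)]))
for n,(x,y,w,h) in dict(shaker=(395,222,30,25),tin=(122,215,40,35)).items():
    print(n,cv2.phaseCorrelate(*[cv2.cvtColor(i,cv2.COLOR_BGR2GRAY)[y:y+h,x:x+w].astype(float) for i in (a,b)]))
print(read_state()['time'],read_state()['ft_force'])
E
```

```text
shaker ((-0.005061583251425361, 0.5171519905086228), 0.9817965587307088)
tin ((0.08562286440564648, 0.039933888297341014), 0.9713062860637571)
25.9167 [0.04380673 0.37770101 0.36868773]
```

View pics/cmp.png

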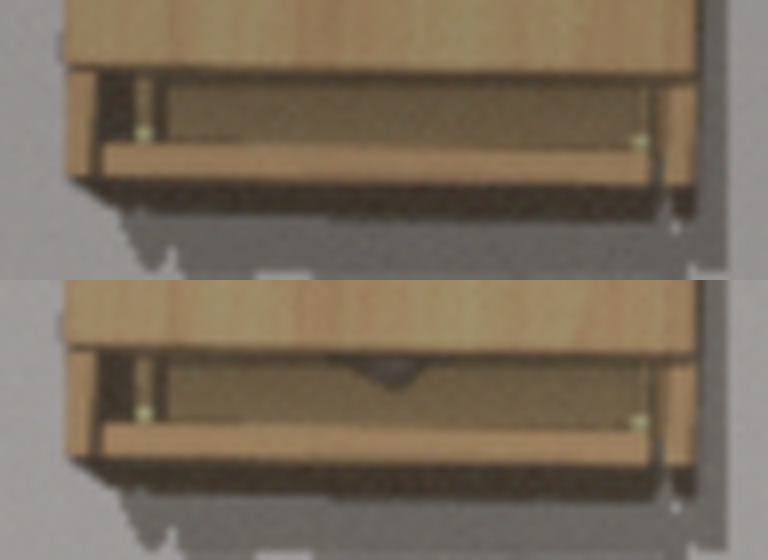

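```bash
python3 -c "
from cell import order
print(order.finish_job())"
```

```text
the job is handed in; nothing more can be done
None
```

The garlic bulb is in the drawer, and the drawer is shut and latched; I handed the job in at about 26 s of the 72 s allowed.

- **Opening:** I pressed the front until the rubber stop was felt, at about 11 N and 10 mm behind flush. When I let go, the drawer sprang out.
- **Garlic:** I picked up the pinkish-white bulb, not one of the three blue ones, and set it upright in the middle of the drawer.
- **Closing:** I pushed the drawer in gently, again to about 11 N at the stop, and let go.

**Last checks:**
- **Drawer:** in the last top view it looks just as flush as in the first picture, and the garlic shows under the top board. The arm stands clear and the wrist force reads about zero.
- **Bystanders:** the tin's image had not moved (under 0.1 px). The shaker's image shifted by 0.5 px, about 1 mm. I never felt contact near it and take this for a change in the light, but I did not check it further.
- **Cameras:** the three cameras disagreed by up to 9 mm on the sideways position of the box's middle. I used the middle value, and the later close-up wrist views agreed with it.

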